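# Push a dead block battery through the spring flap of the battery bin

## Robot

A 6-joint arm with a two-finger parallel gripper is mounted at the origin on the work surface. World frame = base frame: x ahead of the robot, y to its left, z up, the work surface at z = 0. Lengths are in m, angles in rad, forces in N, time in s.
With the tool pointing down it reaches from about 0.375 to 0.9 m from the base axis. Payload 3.1 kg.
Tool frame: the origin (TCP) lies at the very end of the fingers, on their centre line; the grasp point (between the pads) lies 19 mm behind it; x points along the fingers, y is the direction in which the jaws open and shut, and the axes are right-handed (so a half turn about x gives the same grasp; the last joint's range is limited). The gripper opens to 87 mm and grips with 3 to 60 N. Pads are 19 mm wide; open, the fingers measure 117 mm over their backs; the gripper's body (75 mm by 190 mm) begins 51 mm behind the grasp point.
Start: joints at [0.952, 0.527, 1.433, -0, 1.181, -0.178], TCP at [0.267, 0.565, 0.193] pointing down, gripper open.
Joint ranges: [-3.08, 3.08], [-0.75, 2.2], [0.22, 2.44], [-1.43, 4.57], [0, 2.65], [-2.85, 2.85]. Speed limits (rad/s): [2.79, 2.79, 3.14, 3.14, 3.14, 3.14].

## Interface

Orientations are given as a unit quaternion [x, y, z, w].
In Python, from rig import robot gives the robot as it stands.
- The arm moves only by the shell command python3 -m creep 'ROWS'. ROWS is JSON, a list of rows, each an object with "gripper": the finger opening in mm, from 0 to 87; "delta_pos": the shift along the world's x, y, z in mm, a list of three; "turn": the turn about the world's z in degrees. A call has 1 to 5 rows; each row is the pose to reach, as a shift and turn from the pose commanded when the call began; what a row does not reach only later rows make up. A row lasts 1/12 s, in which the tool goes at most 41.7 mm and 7.16 degrees, less where a joint would pass 70% of its speed; a pose out of reach is approached as far as the arm can. A call with a gripper value outside its range is refused whole. The fingers move at their own pace and stop on an object; the grip force is fixed at half the most. Time passes only in rows, so rows that repeat a pose let the fingers close. It gives the time, the measured TCP pose, the force and the opening at its end, in the units of the state.
- robot.state(): the state, without advancing time (a new reading comes with each control period).
- robot.capture(name): name is "scene" or "top"; returns a dict with "color" (400x640x3 uint8, red, green, blue), "vertical_fov" (degrees; the focal length in pixels is half the picture's height over the tangent of half this angle, whatever the lens; pixels are square), "cx", "cy" (the principal point, pixels), "k1" (the pictures are not rectified: a ray, as slopes to the right and down, at radius r is drawn at 1 + k1 r^2 times it, then the intrinsics apply), "xyz" and "attitude" of the camera in the world. Camera axes: x right, y down, z forward; pixel columns grow to the right and rows downward; lengths in m; the calibration is good to about 2 mm. A picture is of the moment at which its call begins. There is no depth.
- robot.hand_in(): hands the job in, once; it reports no verdict.
The state is a dict: "time": time; "joint_pos": joint angles; "joint_vel": joint speeds; "tau": joint torques, N m; "position": TCP position; "tcp_rot": TCP orientation; "contact_force": force on the tool from outside, world axes, zero at the start; "moment": the same for the moment, N m; "width": finger opening in m.
Only numpy, scipy, OpenCV 4.12 (cv2) and the standard library are available. Lean on these libraries where they do the work, as an engineer would, in place of code of your own. Each camera call takes 0.05 s, during which the arm holds its last target. There are 200 camera calls.

## Task

Swing the green spring flap of the white battery caddy inward with one finger and, while that finger keeps it open, gently push the dead orange block battery along its lane and through the doorway with the other finger, so that it drops into the bin; then take the hand away and let the flap swing shut. Push only: do not pinch, squeeze or lift the battery, do not open the flap with the battery and do not let the flap press on it. Leave the blue battery, mug and other kitchen things where they stand.

Things in the scene. Friction and masses are not known exactly. Their poses are not given: they have to be found in the camera images.
- caddy: White plastic battery bin fixed to the counter, 264 mm long (x), 140 wide, 102 high. Origin at counter level in the doorway plane (closed flap, x = 0), under the middle of the battery lane (y = 0). +x runs along the lane into the bin (away from the robot, turned by up to 26 degrees), +y left, +z up. Places below are in this frame, in mm.
- lane (a point): Point on the deck in the middle of the lane, 50 mm before the doorway. The solid flat deck: x -114 to +8, y -45 to +85, top z = 60. Lane along y = 0 between grey rails with inner faces at y = +-15, 5 thick, tops z = 64, x -110 to +6; nothing else on the deck. A battery pushed until its middle passes x = 8 tips over the deck's edge and drops into the bin.
- bin (a point): Middle of the bin floor (z = 5). Bin inside: x 8 to 145, y -45 to +85; side and back walls up to z = 102, from x = 0 on. The doorway has no lintel. A clear hood (x 45 to 145, y -45 to +20, z 99 to 102) covers the right half; the left half is open above, so a finger pointing down can travel in through the doorway along the left, over the bin.
- hinge (a point): Upright hinge axis of the flap, at the left end of the doorway (caddy x 0, y +75 mm), at the flap's mid height (z 79.5). A steel post of radius 6 mm, 40 mm tall above the deck, stands just left of it at y = +81.
- flap (a joint): Swing of the flap in rad: 0 closed across the doorway, grows as it swings into the bin, stop at 1.5. A spring shuts it: 0.10 N m when closed, 0.16 N m wide open (about 4 N when pushed 30 mm from the hinge).
- flap_edge (a point): Middle of the green flap's free edge, 109 mm from the hinge (closed: caddy x 0, y -34 mm). The flap is a flat upright panel 5 mm thick, from 2 to 109 mm from the hinge, from z 63 to 96 mm above the counter.
- battery_mid (a point): Centre of the used orange block battery (black band), a box 46 long (plus 2 mm terminals towards the robot), 26 wide, 17 high, 36 to 58 g, lying flat on the deck in the lane, long side along the lane, its centre 44 to 71 mm before the doorway plane; half height is 8.5 mm above the deck. Its x is the long axis (towards the bin), z up at the start.
- newcell_mid (a point): Centre of a loose new blue battery of the same shape, lying on the counter left of the caddy. Leave alone.
- mug: Blue mug, 76 mm across, 85 high, on the counter right of the caddy; origin under its middle. Leave alone.
- canister: Lidded glass canister, 104 mm across, 162 high, beside or beyond the caddy; origin under its middle. Leave alone.
- funnel: Red plastic funnel, standing wide end down, 100 mm across, 105 high, beside or beyond the caddy; origin under its middle. Leave alone.
- saltjar: Amber jar with steel cap, 60 mm across, 90 high, beside or beyond the caddy; origin under its middle. Leave alone.
- spoon: Bamboo spoon, 280 mm long, lying on the counter at the right; origin near its middle. Leave alone.
- battery: The same orange battery; origin 1 mm from its centre along the long side, on its underside, z up as it lies.

How it is judged:
By the outcome, as a careful person would: the job done as asked, in the order asked, and still so for the second after the job is handed in, with the robot touching nothing.
It also fails if it takes over 32 s, if anything falls off the work surface, if the arm or the gripper's body presses on something with over 40 N, if the wrist force passes 120 N, or if a joint passes its speed limit or range.

## Working session

There is one attempt and no reset: what is moved stays moved. The work goes in short steps, Python scripts to look and compute and a shell command to move; the robot and the scene stay as the last step left them, time stands still between calls to the robot, and variables do not carry over. Pictures are saved under pics/ and viewed, about 8 in all and at most 12, crops included, and the job is handed in when it is done.

```bash
mkdir -p pics; ls; cat > h.py <<'E'
import numpy as np, cv2
from scipy.spatial.transform import Rotation as R
def K(c):
    h=c["color"].shape[0]; f=h/2/np.tan(np.radians(c["vertical_fov"])/2); return f
def ray(c,u,v):
    f=K(c); d=np.array([(u-c["cx"])/f,(v-c["cy"])/f]); s=d.copy()
    for _ in range(20): s=d/(1+c["k1"]*(s@s))
    return R.from_quat(c["attitude"]).apply([s[0],s[1],1])
def onz(c,u,v,z):
    d=ray(c,u,v); p=np.array(c["xyz"]); return p+d*(z-p[2])/d[2]
def pix(c,P):
    q=R.from_quat(c["attitude"]).inv().apply(np.atleast_2d(P)-np.array(c["xyz"])); s=q[:,:2]/q[:,2:]
    return s*(1+c["k1"]*(s**2).sum(1,keepdims=True))*K(c)+[c["cx"],c["cy"]]
E
python3 - <<'E'
from rig import robot
import cv2,pickle
for n in("scene","top"):
    c=robot.capture(n); pickle.dump(c,open(n+"0.pkl","wb")); cv2.imwrite(f"pics/{n}0.png",c["color"][:,:,::-1])
    print({k:v for k,v in c.items() if k!="color"})
print(robot.state())
E
```

```text
pics
{'vertical_fov': 47.17784156924124, 'cx': 320.5049877770408, 'cy': 200.80822427817893, 'k1': -0.07102072617192576, 'xyz': array([1.4177948 , 0.4771602 , 1.09015289]), 'attitude': array([ 0.45587002,  0.80716777, -0.32420365, -0.18855956])}
{'vertical_fov': 56.88059071813833, 'cx': 320.9238229119654, 'cy': 195.187298375574, 'k1': -0.03773525053534401, 'xyz': array([ 0.39575621, -0.0281328 ,  1.0535039 ]), 'attitude': array([ 0.76809433, -0.63137887,  0.06963123, -0.08089077])}
{'time': 0.1, 'joint_pos': array([ 9.51494572e-01,  5.28387619e-01,  1.43376576e+00,  2.34496109e-05,
        1.18137721e+00, -1.78510583e-01]), 'joint_vel': array([ 0.00099497, -0.00336852, -0.00293373, -0.00123172, -0.00187531,
        0.00017912]), 'tau': array([-3.16864616e-04, -4.40983057e+01, -1.77151537e+01,  6.34827325e-02,
        5.34437061e-02, -4.51176606e-05]), 'position': array([0.2662174 , 0.5646901 , 0.19246335]), 'tcp_rot': array([ 0.15395923,  0.69027478, -0.15521601,  0.6897284 ]), 'contact_force': array([-0.37217131, -0.0107964 , -0.5589626 ]), 'moment': array([-0.03691975,  0.00051355, -0.04967403]), 'width': 0.08678229843729726}
```

View pics/scene0.png

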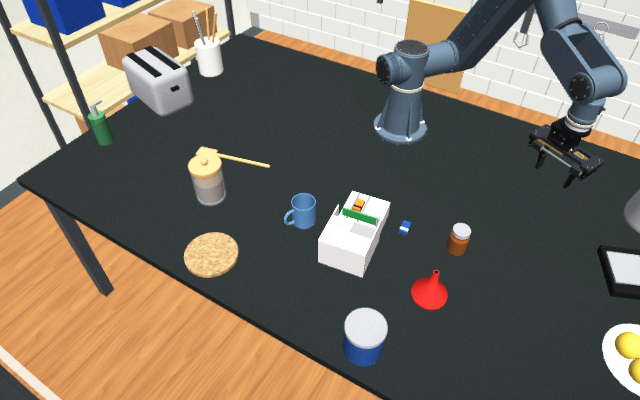

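View pics/top0.png

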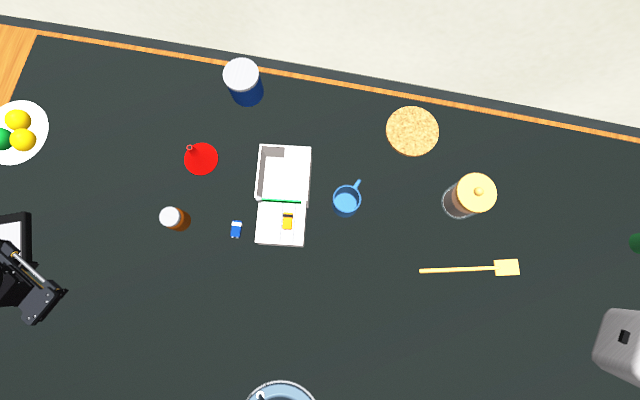

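The top view shows the caddy at about (283,195), the flap at (280,201) and the orange battery at (287,221). The blue cell is at (236,229) and the mug at (347,199). Next I'll crop in closer and measure.

```bash
python3 - <<'E'
import pickle,cv2,numpy as np
from h import *
c=pickle.load(open("top0.pkl","rb")); s=pickle.load(open("scene0.pkl","rb"))
a=cv2.resize(c["color"][135:255,225:325],None,fx=4.5,fy=4.5,interpolation=cv2.INTER_CUBIC)
b=cv2.resize(s["color"][185:280,310:400],None,fx=540/95,fy=540/95,interpolation=cv2.INTER_CUBIC)[:, :340+170]
b=b[:540]; im=np.hstack([a[:540],b])[:, :800]; cv2.imwrite("pics/crop0.png",im[:,:,::-1])
for n,k in(("top",c),("scene",s)):
    hsv=cv2.cvtColor(k["color"],cv2.COLOR_RGB2HSV)
    for nm,lo,hi,z in(("green",(55,100,60),(85,255,255),.096),("orange",(8,140,120),(28,255,255),.077),("blue",(100,120,80),(125,255,255),.017),("red",(0,180,80),(5,255,255),0)):
        m=cv2.inRange(hsv,lo,hi)
        box=(140,255,150,370) if n=="top" else (180,310,280,480)
        mm=np.zeros_like(m); mm[box[0]:box[1],box[2]:box[3]]=m[box[0]:box[1],box[2]:box[3]]
        cs,_=cv2.findContours(mm,0,2)
        for q in cs:
            if cv2.contourArea(q)>12:
                r=cv2.minAreaRect(q); (u,v)=r[0]; print(n,nm,np.round(r[0],1),np.round(r[1],1),round(r[2]),np.round(onz(k,u,v,z)[:2],4))
    if n=="top":
        m=cv2.inRange(hsv,(0,0,140),(180,50,255)); m[:, :245]=0;m[:,320:]=0;m[:135]=0;m[255:]=0
        m=cv2.morphologyEx(m,cv2.MORPH_CLOSE,np.ones((9,9)))
        q=max(cv2.findContours(m,0,2)[0],key=cv2.contourArea)
        ap=cv2.approxPolyDP(q,3,True)[:,0]
        for p in ap: print(p,np.round(onz(c,*p,.06)[:2],4),np.round(onz(c,*p,.102)[:2],4))
E
```

```text
top green [281.  200.6] [38.2  2.5] 4 [0.5659 0.1082]
top orange [287.  222.5] [11.  8.] 90 [0.5141 0.0824]
top orange [177.4 219.6] [10.6 21.5] 25 [0.4645 0.3725]
top blue [235.3 231.1] [10.6 10.8] 6 [0.4691 0.2269]
top blue [346.  197.5] [37. 28.] 90 [ 0.6249 -0.0615]
top red [200.5 158.5] [31. 33.] 90 [0.6615 0.3862]
[260 143] [0.7237 0.208 ] [0.7099 0.1981]
[254 191] [0.5841 0.1924] [0.5761 0.183 ]
[258 201] [0.5588 0.1751] [0.5519 0.1665]
[254 241] [0.4501 0.1607] [0.4478 0.1527]
[302 246] [0.4621 0.0316] [0.4593 0.0291]
[311 148] [0.7371 0.0628] [0.7227 0.059 ]
scene green [358.5 215.9] [35.1  7.6] 18 [0.5824 0.1177]
scene orange [457.7 245. ] [19.4 20.6] 13 [0.5191 0.4046]
scene orange [358.2 204.6] [ 8.  12.5] 27 [0.5258 0.0884]
scene blue [402.4 232. ] [8.2 4.1] 18 [0.5052 0.2354]
scene blue [406.  223.7] [9.2 7. ] 18 [0.4681 0.2313]
scene blue [299.5 210.5] [35. 31.] 90 [ 0.5938 -0.0828]
scene red [428.4 292.2] [36.6 34.1] 67 [0.6558 0.3847]
```

View pics/crop0.png

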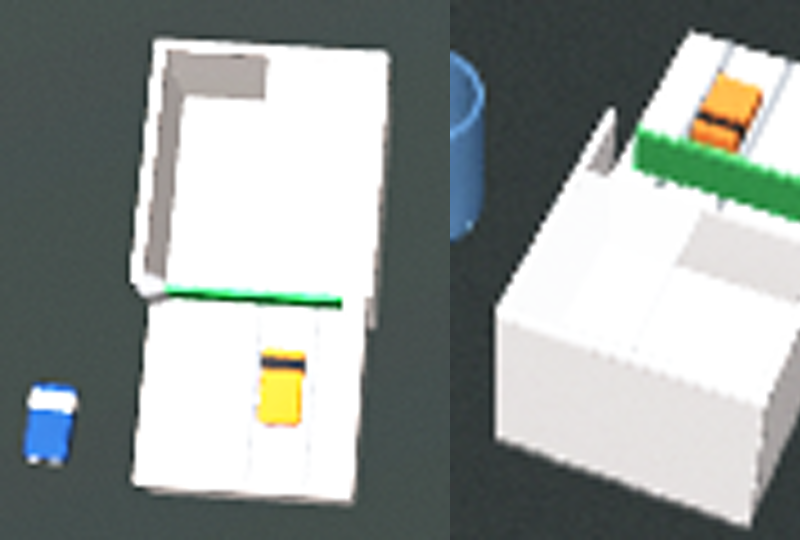

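The crop shows the battery lying straight in its lane, the flap closed and the caddy corners clear in both views. I'll fit the caddy pose from those corner rays and work out the hand poses.

```bash
cat > plan.py <<'E'
from h import *
def tcp(yaw,t,Cb,phi,W=86.8):
    a=np.radians(phi); e=np.array([np.cos(a),np.sin(a)]); n=np.array([-e[1],e[0]])
    m=np.array(Cb)+9.5*n+e*W/2            # centre between fingers, caddy mm
    y=np.radians(yaw); M=np.array([[np.cos(y),-np.sin(y)],[np.sin(y),np.cos(y)]])
    return M@m+t*1000
E
python3 - <<'E'
import pickle
from plan import *
from rig import robot
c=pickle.load(open("top0.pkl","rb")); s=pickle.load(open("scene0.pkl","rb"))
T=lambda u,v:(u/4.5+225,v/4.5+135); S=lambda u,v:((u-450)/5.684+310,v/5.684+185)
L=[(c,T(135,485),(-114,85,60)),(c,T(353,500),(-114,-45,60)),(c,T(153,40),(150,90,102)),(c,T(388,50),(150,-50,102)),
   (s,S(497,312),(150,-50,102)),(s,S(762,405),(150,90,102)),(s,S(690,32),(-114,-45,60))]
def fit(L):
    A=np.array([l[2][:2] for l in L])/1000; B=np.array([onz(k,*p,q[2]/1000)[:2] for k,p,q in L])
    a=A-A.mean(0); b=B-B.mean(0); y=np.arctan2((a[:,0]*b[:,1]-a[:,1]*b[:,0]).sum(),(a*b).sum())
    M=np.array([[np.cos(y),-np.sin(y)],[np.sin(y),np.cos(y)]]); t=B.mean(0)-M@A.mean(0)
    print(np.degrees(y),t,"\n",np.round((B-(A@M.T+t))*1000,1)); return y,t,M
fit(L[:4]); fit(L[4:]); y,t,M=fit(L)
for k,p,z in((c,T(282,388),77),(c,T(259,424),77),(c,T(301,427),77),(c,T(263,350),77),(c,T(306,351),77),(s,S(733,115),77),(c,T(341,301),96),(c,T(165,290),96),(s,S(636,125),96)):
    print(np.round(M.T@(onz(k,*p,z/1000)[:2]-t)*1000,1))
st=robot.state(); r=R.from_quat(st["tcp_rot"]); print(r.as_matrix().round(3),st["position"],np.degrees(np.arctan2(*r.apply([0,1,0])[1::-1])))
for Cb,phi in(((-110,0),15),((-80,0),15),((-10,0),22)): print(Cb,phi,tcp(np.degrees(y),t,Cb,phi), np.degrees(y)+phi)
E
```

```text
8.073115328109205 [0.57084955 0.0887528 ] 
 [[-0.1  0.1]
 [-1.8 -0.4]
 [ 0.1  1.2]
 [ 1.7 -0.9]]
7.308310868530415 [0.57177627 0.09563502] 
 [[-1.4  0.9]
 [-0.2 -1.3]
 [ 1.5  0.3]]
7.970740658682862 [0.57125659 0.09141209] 
 [[-0.6 -2.8]
 [-2.1 -3.3]
 [-0.5 -1.2]
 [ 1.4 -3.3]
 [-1.2  3.4]
 [ 1.6  1.4]
 [ 1.4  5.8]]
[-54.3  -2.5]
[-76.4   9.5]
[-76.8 -15.4]
[-32.2  10.5]
[-31.3 -15.1]
[-44.9   8.7]
[ -3.6 -35.1]
[-2.9 68.8]
[ -0.2 -30.9]
[[-0.001  0.427  0.904]
 [-0.002  0.904 -0.427]
 [-1.    -0.002 -0.   ]] [0.2662174  0.5646901  0.19246335] 64.74403488049747
(-110, 0) 15 [498.57037964 101.84270041] 22.970740658682864
(-80, 0) 15 [528.28054998 106.00272183] 22.970740658682864
(-10, 0) 22 [594.20397627 119.93588973] 29.970740658682864
```

```bash
python3 -m creep '[{"gripper":87,"delta_pos":[18,-36,0],"turn":-3},{"gripper":87,"delta_pos":[36,-72,0],"turn":-6},{"gripper":87,"delta_pos":[54,-108,0],"turn":-10},{"gripper":87,"delta_pos":[72,-144,0],"turn":-13},{"gripper":87,"delta_pos":[90,-180,0],"turn":-16}]' && python3 -m creep '[{"gripper":87,"delta_pos":[18,-36,0],"turn":-3},{"gripper":87,"delta_pos":[36,-72,0],"turn":-6},{"gripper":87,"delta_pos":[54,-108,0],"turn":-10},{"gripper":87,"delta_pos":[72,-144,0],"turn":-13},{"gripper":87,"delta_pos":[90,-180,0],"turn":-16}]' && python3 -m creep '[{"gripper":87,"delta_pos":[18,-36,0],"turn":-3},{"gripper":87,"delta_pos":[35,-72,-10],"turn":-6},{"gripper":87,"delta_pos":[52,-106,-30],"turn":-10},{"gripper":87,"delta_pos":[52,-106,-52],"turn":-10},{"gripper":87,"delta_pos":[52,-106,-52],"turn":-10}]'
python3 - <<'E'
import pickle
from h import *
from rig import robot
st=robot.state(); r=R.from_quat(st["tcp_rot"]); p=st["position"]; j=r.apply([0,1,0]); print(p,np.degrees(np.arctan2(j[1],j[0])),st["contact_force"])
ims=[]
for n in("top","scene"):
    c=robot.capture(n); pickle.dump(c,open(n+"1.pkl","wb"))
    q=np.array([p,p+j*.0434,p-j*.0434,p+j*.0584,p-j*.0584]); u=pix(c,q); print(n,u.round(1))
    o=(225,135) if n=="top" else (310,165)
    im=cv2.resize(c["color"][o[1]:o[1]+120,o[0]:o[0]+88],None,fx=4.5,fy=4.5,interpolation=cv2.INTER_CUBIC)
    for a in u[1:]: cv2.circle(im,tuple(np.int32((a-o+.5)*4.5-.5)),2,(255,0,255),-1)
    ims.append(im)
cv2.imwrite("pics/p1.png",np.hstack(ims)[:,:,::-1])
E
```

```text
time: 0.52
position: [0.3567, 0.3835, 0.193]
tcp_rot: [0.249, 0.662, -0.25, 0.661]
contact_force: [1.8, 0.0, -0.3]
width: 0.087
time: 0.93
position: [0.4468, 0.2034, 0.1932]
tcp_rot: [0.339, 0.62, -0.34, 0.62]
contact_force: [0.6, -0.1, 1.0]
width: 0.0871
time: 1.35
position: [0.4966, 0.097, 0.1379]
tcp_rot: [0.391, 0.59, -0.394, 0.586]
contact_force: [-0.9, 1.1, -0.8]
width: 0.087
[0.49660489 0.09702346 0.13791331] 22.48716869301036 [-0.94054239  1.09584205 -0.84960219]
top [[277.7 224.8]
 [274.8 208. ]
 [280.8 241.9]
 [273.7 202.3]
 [281.8 247.9]]
scene [[366.6 185.6]
 [365.5 195.9]
 [367.7 175.8]
 [365.1 199.5]
 [368.1 172.5]]
```

View pics/p1.png

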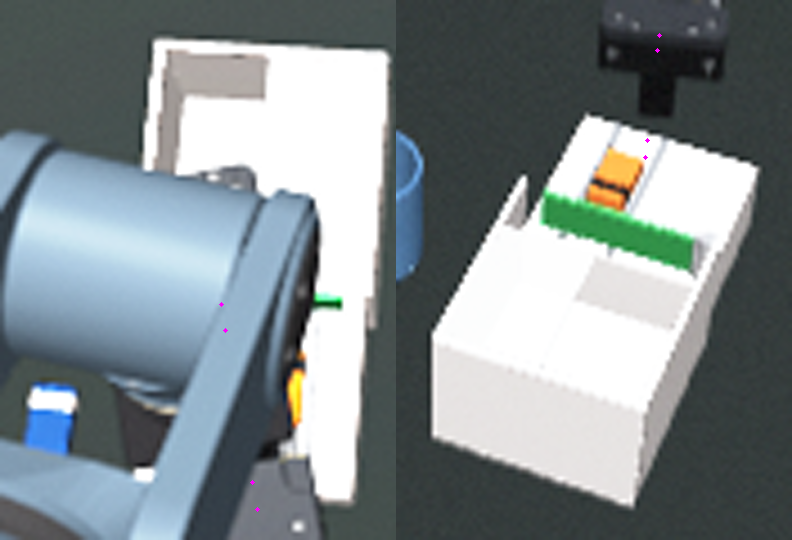

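The scene view shows one fingertip ending near crop (656,114). My projection of that tip is (645,157), so they disagree. I'll check the projections against the first scene picture, where both fingertips show.

```bash
python3 - <<'E'
import pickle
from h import *
s=pickle.load(open("scene0.pkl","rb")); c=pickle.load(open("top0.pkl","rb")); s1=pickle.load(open("scene1.pkl","rb"))
r=R.from_quat([ 0.15395923,  0.69027478, -0.15521601,  0.6897284 ]); p=np.array([0.2662174 , 0.5646901 , 0.19246335]); j=r.apply([0,1,0])
ims=[]
for k,o,f in((s,(520,90),4),(c,(0,200),4)):
    q=np.array([p+a*j for a in(.0434,-.0434,.0584,-.0584)]); u=pix(k,q); print(u.round(1))
    im=cv2.resize(k["color"][o[1]:o[1]+120,o[0]:o[0]+95],None,fx=f,fy=f,interpolation=cv2.INTER_CUBIC)
    for a in u: cv2.circle(im,tuple(np.int32((a-o+.5)*f-.5)),2,(255,0,255),-1)
    ims.append(im)
cv2.imwrite("pics/p2.png",np.hstack(ims)[:,:,::-1])
print(pix(s,np.array([[0,0,0.]])),pix(c,np.array([[0,0,0.]])))
g=cv2.cvtColor(s1["color"],cv2.COLOR_RGB2GRAY)[165:200,355:385]
for v in range(8,32): print(165+v,*g[v])
E
```

```text
[[559.7 192.5]
 [535.3 175.1]
 [564.1 195.6]
 [531.2 172.2]]
[[ 44.2 267.7]
 [ 70.2 290.8]
 [ 39.8 263.8]
 [ 74.8 294.9]]
[[398.6410342  127.22689553]] [[279.08521016 424.41688799]]
173 31 26 36 36 39 37 36 38 42 42 38 41 41 42 44 48 48 50 50 55 56 57 56 56 59 64 62 56 48 55
174 27 23 24 23 26 25 26 28 30 32 33 32 35 37 36 40 38 41 39 39 40 39 40 40 41 47 46 44 45 57
175 22 20 53 42 24 18 16 18 23 20 22 25 26 25 25 29 28 30 30 31 33 34 37 38 40 40 40 36 47 55
176 20 27 83 76 46 21 20 22 19 21 22 22 19 20 22 23 24 19 26 17 22 21 26 21 26 26 29 26 50 58
177 19 26 73 68 36 22 15 22 20 20 18 19 21 21 17 20 20 19 20 21 23 18 22 22 27 23 21 24 53 56
178 21 18 42 34 25 24 19 25 18 21 22 21 17 25 20 21 21 20 20 18 22 18 22 42 66 64 19 26 57 59
179 23 21 26 22 20 23 20 23 21 22 19 21 19 21 22 19 17 19 19 19 23 19 24 54 97 69 19 30 58 56
180 43 42 46 34 34 28 27 24 21 23 25 22 24 18 20 18 22 21 19 21 22 18 21 36 84 38 21 30 58 62
181 58 51 56 53 54 50 48 48 46 25 17 21 20 20 18 14 19 18 22 19 20 22 21 22 53 19 20 31 56 60
182 60 58 58 58 60 58 57 57 54 31 16 14 18 16 19 17 21 39 51 46 42 37 36
[... 695 characters left out ...]
 56 57 56 57 51 38 30 29 24 26 21 19 42 61 59 54 59 57 58 61 57 55 52 57 57 60
191 211 70 57 58 57 59 58 59 60 52 51 50 50 52 50 49 52 60 59 56 60 60 60 58 57 61 60 58 59 60
192 254 253 253 204 149 64 58 59 57 62 60 60 56 57 58 57 58 59 55 57 60 57 57 60 58 57 60 58 58 57
193 255 255 255 235 198 240 236 117 60 59 56 59 59 55 57 60 60 59 58 57 59 60 58 60 61 60 57 60 59 60
194 255 255 254 221 219 255 255 253 253 237 203 66 56 56 59 55 59 57 59 57 58 58 58 57 59 59 57 58 60 56
195 255 255 248 211 248 255 255 255 255 255 254 253 253 222 110 82 58 57 60 57 62 63 58 58 62 59 58 60 62 58
196 255 254 220 219 255 255 255 255 255 255 255 255 255 252 193 217 232 114 56 57 56 58 59 58 57 59 60 54 60 57
```

View pics/p2.png

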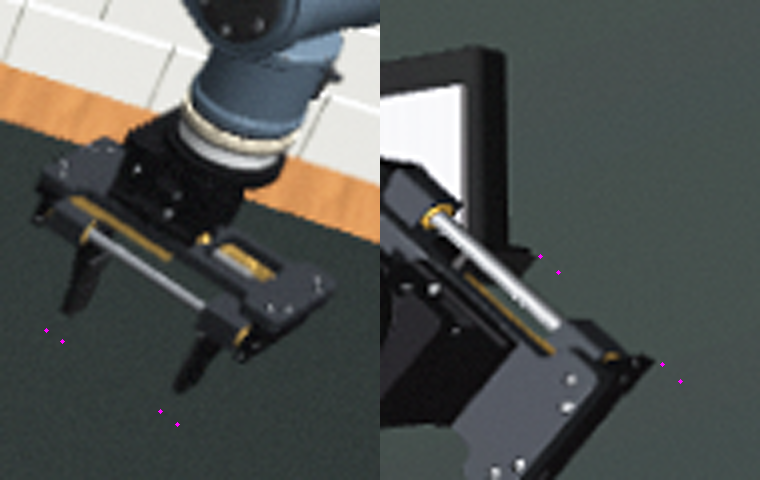

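```bash
python3 - <<'E'
import pickle
from h import *
s=pickle.load(open("scene0.pkl","rb")); c=pickle.load(open("top0.pkl","rb"))
def tri(us,uc):
    P=[np.array(s["xyz"]),np.array(c["xyz"])]; D=[ray(s,*us),ray(c,*uc)]; D=[d/np.linalg.norm(d) for d in D]
    A=sum(np.eye(3)-np.outer(d,d) for d in D); b=sum((np.eye(3)-np.outer(d,d))@p for d,p in zip(D,P)); x=np.linalg.solve(A,b)
    return x,[np.linalg.norm(np.cross(x-p,d)) for p,d in zip(P,D)]
p=np.array([0.2662174 , 0.5646901 , 0.19246335]); j=np.array([.427,.904,-.002])
for us,uc,a in(((564.6,187.4),(38.4,263.4),.051),((537.1,167.9),(67.6,290.1),-.051)):
    x,e=tri(us,uc); print(x.round(4),np.round(e,4),"minus pred",(x-p-a*j).round(4))
# blue cell, caddy back corners via triangulation
T=lambda u,v:((u+.5)/4.5+224.5,(v+.5)/4.5+134.5); S=lambda u,v:((u-450+.5)/5.684+309.5,(v+.5)/5.684+184.5)
for a,b,n in((S(497,312),T(388,50),"backR"),(S(690,32),T(353,500),"deckR")): print(n,*[np.round(z,4) for z in tri(a,b)])
E
```

```text
[0.2929 0.6057 0.2185] [0.0037 0.0037] minus pred [ 0.0049 -0.0051  0.0262]
[0.2507 0.519  0.2186] [0.0036 0.0036] minus pred [0.0063 0.0004 0.026 ]
backR [0.7272 0.0628 0.1039] [0.0025 0.0025]
deckR [0.4626 0.0312 0.0563] [0.0022 0.0022]
```

```bash
python3 - <<'E'
import pickle
from h import *
s=pickle.load(open("scene1.pkl","rb")); p=np.array([.4966,.0970,.138]); j=np.array([.924,.3825,0]); n=np.array([-.3825,.924,0])
for z in(.138,.164): print(onz(s,367.6,190.4,z))
print([ (p+.0584*j+a*n).round(4) for a in(-.0095,.0095)], (p+.0434*j).round(4))
print([pix(s,(p+.0584*j+a*n+[0,0,.026])[None])[0].round(1) for a in(-.0095,.0095)])
E
python3 -m creep '[{"gripper":87,"delta_pos":[0,4,-20],"turn":0},{"gripper":87,"delta_pos":[0,4,-40],"turn":0},{"gripper":87,"delta_pos":[0,4,-60],"turn":0},{"gripper":87,"delta_pos":[0,4,-70],"turn":0},{"gripper":87,"delta_pos":[0,4,-70],"turn":0}]'
python3 - <<'E'
import pickle
from h import *
from rig import robot
ims=[]
for n,o in(("scene",(320,170)),("top",(225,160))):
    c=robot.capture(n); pickle.dump(c,open(n+"2.pkl","wb")); ims.append(cv2.resize(c["color"][o[1]:o[1]+90,o[0]:o[0]+66],None,fx=6,fy=6,interpolation=cv2.INTER_CUBIC))
st=robot.state(); print(st["position"],st["contact_force"],st["time"])
cv2.imwrite("pics/p3.png",np.hstack(ims)[:,:,::-1])
E
```

```text
[0.5133828  0.10868043 0.138     ]
[0.53807916 0.11874234 0.164     ]
[array([0.5542, 0.1106, 0.138 ]), array([0.5469, 0.1281, 0.138 ])] [0.5367 0.1136 0.138 ]
[array([362.5, 192.7]), array([369.1, 193.5])]
time: 1.87
position: [0.4971, 0.1045, 0.0705]
tcp_rot: [0.39, 0.59, -0.392, 0.588]
contact_force: [0.1, -0.0, -0.3]
width: 0.0866
[0.4989057  0.10408113 0.072165  ] [ 0.73815451  0.38580066 -0.17677719] 1.9667
```

View pics/p3.png

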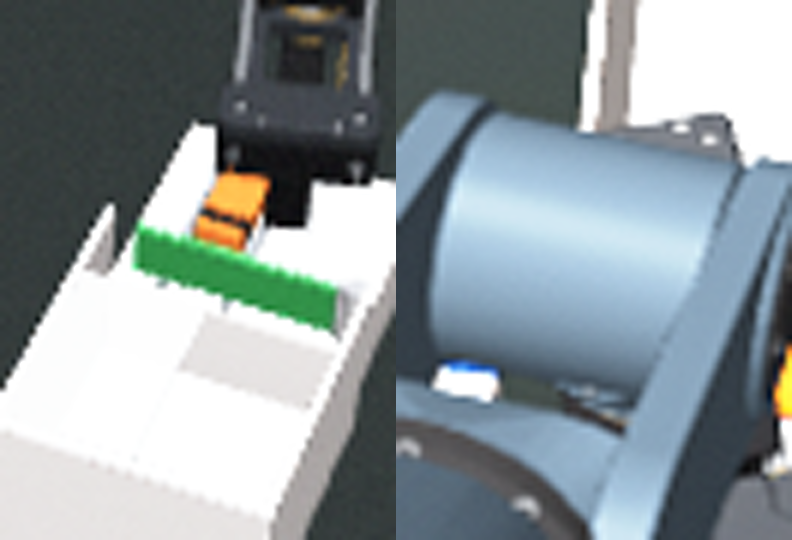

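The finger is plainly in front of the lane, and its visible tip again sits about 26 mm higher than the reported TCP. I'll feel for the deck in small downward steps.

```bash
python3 -m creep '[{"gripper":87,"delta_pos":[0,0,-2],"turn":0},{"gripper":87,"delta_pos":[0,0,-4],"turn":0},{"gripper":87,"delta_pos":[0,0,-5],"turn":0}]'; python3 -m creep '[{"gripper":87,"delta_pos":[0,0,-1],"turn":0},{"gripper":87,"delta_pos":[0,0,-2],"turn":0}]'
```

```text
time: 2.22
position: [0.4992, 0.1033, 0.0671]
tcp_rot: [0.392, 0.588, -0.391, 0.589]
contact_force: [-0.3, -0.1, -0.6]
width: 0.0869
time: 2.38
position: [0.4988, 0.1032, 0.0646]
tcp_rot: [0.392, 0.589, -0.392, 0.589]
contact_force: [-0.3, 0.7, 0.1]
width: 0.0872
```

```bash
python3 -m creep '[{"gripper":87,"delta_pos":[0,0,-1],"turn":0},{"gripper":87,"delta_pos":[0,0,-2],"turn":0},{"gripper":87,"delta_pos":[0,0,-3],"turn":0}]'; python3 -m creep '[{"gripper":87,"delta_pos":[0,0,-1],"turn":0}]';python3 -m creep '[{"gripper":87,"delta_pos":[0,0,-1],"turn":0},{"gripper":87,"delta_pos":[0,0,-1],"turn":0}]'
```

```text
time: 2.63
position: [0.4986, 0.1032, 0.0612]
tcp_rot: [0.392, 0.589, -0.392, 0.589]
contact_force: [0.6, -0.2, 0.3]
width: 0.0869
time: 2.72
position: [0.4986, 0.1032, 0.0602]
tcp_rot: [0.392, 0.589, -0.392, 0.589]
contact_force: [1.5, 0.9, 0.2]
width: 0.0873
time: 2.88
position: [0.4985, 0.1032, 0.0591]
tcp_rot: [0.392, 0.589, -0.392, 0.589]
contact_force: [-0.0, -0.2, 0.3]
width: 0.0869
```

```bash
python3 -m creep '[{"gripper":87,"delta_pos":[0,0,-1],"turn":0},{"gripper":87,"delta_pos":[0,0,-2],"turn":0}]'; python3 -m creep '[{"gripper":87,"delta_pos":[0,0,-1],"turn":0},{"gripper":87,"delta_pos":[0,0,-2],"turn":0},{"gripper":87,"delta_pos":[0,0,-2],"turn":0}]'
python3 - <<'E'
import pickle
from h import *
from rig import robot
c=robot.capture("scene"); pickle.dump(c,open("scene3.pkl","wb")); g=cv2.cvtColor(c["color"],cv2.COLOR_RGB2GRAY)
for v in range(200,222): print(v,*g[v,352:384])
print(robot.state()["contact_force"])
E
```

```text
time: 3.05
position: [0.4987, 0.1033, 0.0573]
tcp_rot: [0.392, 0.589, -0.392, 0.589]
contact_force: [-0.2, -0.4, -0.0]
width: 0.0869
time: 3.3
position: [0.4985, 0.1032, 0.0551]
tcp_rot: [0.392, 0.589, -0.392, 0.589]
contact_force: [0.1, -0.6, -0.8]
width: 0.0873
200 255 255 248 14 37 87 49 21 21 22 20 15 22 22 21 23 21 19 17 18 16 22 19 18 20 35 39 23 30 136 253 253
201 255 255 188 19 23 113 15 18 23 25 22 16 21 23 18 19 22 19 19 19 19 18 21 23 25 87 81 42 64 240 255 255
202 255 253 142 104 58 88 53 25 15 22 21 20 23 22 23 18 21 19 15 20 23 23 17 17 26 63 69 32 74 249 255 255
203 255 231 189 186 181 183 183 179 180 146 149 71 21 16 24 17 18 20 18 19 16 19 22 22 27 85 88 22 95 255 255 255
204 253 178 121 148 184 200 199 197 200 193 192 53 16 17 18 17 15 20 29 164 231 168 164 87 93 174 55 29 135 255 255 255
205 231 107 39 57 105 136 147 182 178 201 162 44 18 14 20 19 20 19 63 254 255 254 254 253 253 254 253 253 254 255 255 255
206 195 190 154 77 75 41 60 111 103 145 100 35 13 12 17 15 14 14 75 255 255 255 255 255 255 255 255 255 255 255 255 255
207 155 190 193 184 184 153 116 75 39 50
[... 1240 characters left out ...]
55
217 107 106 108 108 107 105 107 110 110 108 104 109 111 110 108 109 107 106 120 131 131 169 187 229 234 240 239 235 241 251 255 254
218 233 242 157 105 108 107 109 109 109 107 111 109 110 107 110 110 110 109 110 109 105 115 132 139 167 189 228 237 247 254 253 237
219 255 255 254 234 242 125 109 108 107 107 111 106 109 109 110 109 107 109 108 112 109 107 111 105 155 149 193 219 253 255 250 164
220 255 255 255 255 252 178 200 242 157 107 107 108 109 107 110 107 110 107 108 111 109 107 108 107 168 150 181 209 255 248 225 162
221 254 254 252 255 255 190 250 255 254 254 242 157 109 110 107 110 112 110 110 110 107 109 107 108 177 160 194 252 255 167 163 166
[-0.38717285 -0.33839951  0.40805364]
```

No contact even at a reported 55 mm, so the true tip is about 26 mm above the reported TCP and the pictures were right. I'll keep feeling down.

```bash
python3 -m creep '[{"gripper":87,"delta_pos":[0,0,-3],"turn":0},{"gripper":87,"delta_pos":[0,0,-6],"turn":0},{"gripper":87,"delta_pos":[0,0,-9],"turn":0},{"gripper":87,"delta_pos":[0,0,-12],"turn":0},{"gripper":87,"delta_pos":[0,0,-12],"turn":0}]'
python3 - <<'E'
import pickle
from h import *
from rig import robot
c=robot.capture("scene"); pickle.dump(c,open("scene4.pkl","wb")); g=cv2.cvtColor(c["color"],cv2.COLOR_RGB2GRAY)
st=robot.state(); p=st["position"]; r=R.from_quat(st["tcp_rot"]).apply([0,1,0]); print(p,np.degrees(np.arctan2(r[1],r[0])),st["contact_force"])
o=(330,180); cv2.imwrite("pics/p4.png",cv2.resize(c["color"][o[1]:o[1]+60,o[0]:o[0]+70],None,fx=8,fy=8,interpolation=cv2.INTER_CUBIC)[:,:,::-1])
m=(g<45).astype(np.uint8); m[:, :355]=0; m[:,380:]=0; m[:205]=0; m[222:]=0
for v in range(205,222): print(v,np.flatnonzero(m[v]))
E
```

```text
time: 3.77
position: [0.4981, 0.1032, 0.0426]
tcp_rot: [0.391, 0.589, -0.392, 0.588]
contact_force: [0.0, 0.1, 0.8]
width: 0.0867
[0.49823419 0.10324578 0.04285352] 22.743254913419577 [ 0.44092916 -0.59450476 -0.15110163]
205 [355 356 357 358 359 360 361 362 363 364 365 366 367 368 369 370 371 372
 373 374 375 376 379]
206 [357 358 359 360 361 362 363 364 365 366 367 368 369 370 371 372 373 374
 375 376 377 378 379]
207 [360 361 364 365 366 367 368 369 378]
208 [361 364 365 366 367 368 369]
209 [363 364 365 366 367 368 369]
210 [363 364 365 366 367 368 369]
211 [363 364 365 366 367 368]
212 [363 364 365 366 367 368]
213 [365 366 367 368]
214 []
215 []
216 []
217 []
218 []
219 []
220 []
221 []
```

View pics/p4.png

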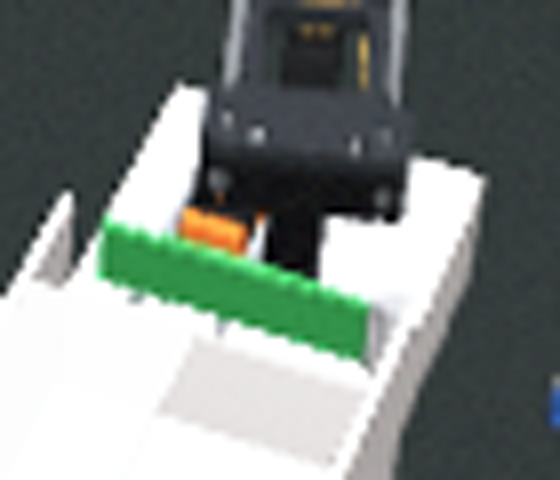

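```bash
python3 - <<'E'
import pickle
from h import *
s=pickle.load(open("scene3.pkl","rb"))
S=lambda u,v:((u-450+.5)/5.684+309.5,(v+.5)/5.684+184.5)
y=np.radians(7.9); M=np.array([[np.cos(y),-np.sin(y)],[np.sin(y),np.cos(y)]])
L=[(S(497,312),(150,-50,102)),(S(762,405),(150,90,102)),(S(690,32),(-114,-45,60)),(S(636,125),(0,-34,96)),((376,216.5),(0,73,96))]
t=[onz(s,*p,q[2]/1e3)[:2]*1e3-M@np.array(q[:2]) for p,q in L]; print(np.round(t,1)); 
t=np.mean(t[:4],0)
p=np.array([498.5,103.2]); a=np.radians(22.7); e=np.array([np.cos(a),np.sin(a)]); 
for z in(.078,.081,.084):
    f=onz(s,367,211.4,z)[:2]*1e3; print(z,"f1 outer centre caddy",np.round(M.T@(f-t),1),"implied tcp caddy",np.round(M.T@(f-58.4*e-t),1),"bias in scene frame",np.round(f-58.4*e-p,1))
E
```

```text
[[569.4  93.2]
 [572.1  91.4]
 [571.7  95.1]
 [569.8  92.6]
 [568.1  90.4]]
0.078 f1 outer centre caddy [-28.2  35.8] implied tcp caddy [-84.6  20.9] bias in scene frame [-14.4  -1.1]
0.081 f1 outer centre caddy [-25.4  36.4] implied tcp caddy [-81.9  21.5] bias in scene frame [-11.8  -0.1]
0.084 f1 outer centre caddy [-22.7  37.1] implied tcp caddy [-79.2  22.2] bias in scene frame [-9.2  1. ]
```

```bash
python3 -m creep '[{"gripper":87,"delta_pos":[0,0,-1],"turn":0},{"gripper":87,"delta_pos":[0,0,-2],"turn":0}]';python3 -m creep '[{"gripper":87,"delta_pos":[0,0,-1],"turn":0}]';python3 -m creep '[{"gripper":87,"delta_pos":[0,0,-1],"turn":0}]';python3 -m creep '[{"gripper":87,"delta_pos":[0,0,-1],"turn":0}]'
```

```text
time: 3.98
position: [0.4988, 0.1032, 0.0413]
tcp_rot: [0.392, 0.589, -0.392, 0.589]
contact_force: [-0.3, -0.1, 0.9]
width: 0.0871
time: 4.07
position: [0.4987, 0.1033, 0.0403]
tcp_rot: [0.392, 0.589, -0.392, 0.589]
contact_force: [-0.3, 0.1, -0.2]
width: 0.0873
time: 4.15
position: [0.4987, 0.1032, 0.0393]
tcp_rot: [0.392, 0.589, -0.392, 0.589]
contact_force: [0.5, 1.2, 0.3]
width: 0.087
time: 4.23
position: [0.4987, 0.1033, 0.0383]
tcp_rot: [0.392, 0.589, -0.392, 0.589]
contact_force: [0.7, 0.1, 0.9]
width: 0.0869
```

```bash
python3 -m creep '[{"gripper":87,"delta_pos":[0,0,-1],"turn":0},{"gripper":87,"delta_pos":[0,0,-1],"turn":0}]';python3 -m creep '[{"gripper":87,"delta_pos":[0,0,-1],"turn":0},{"gripper":87,"delta_pos":[0,0,-1],"turn":0}]';python3 -m creep '[{"gripper":87,"delta_pos":[0,0,-1],"turn":0},{"gripper":87,"delta_pos":[0,0,-1],"turn":0}]'
```

```text
time: 4.4
position: [0.4985, 0.1033, 0.0372]
tcp_rot: [0.392, 0.589, -0.392, 0.589]
contact_force: [-0.0, -0.3, 0.2]
width: 0.0869
time: 4.57
position: [0.4985, 0.1032, 0.0362]
tcp_rot: [0.392, 0.589, -0.392, 0.589]
contact_force: [-0.2, -0.1, 0.0]
width: 0.087
time: 4.73
position: [0.4986, 0.1033, 0.0352]
tcp_rot: [0.392, 0.589, -0.392, 0.589]
contact_force: [0.1, 0.1, 0.1]
width: 0.0873
```

```bash
python3 -m creep '[{"gripper":87,"delta_pos":[0,0,-1],"turn":0},{"gripper":87,"delta_pos":[0,0,-1],"turn":0}]';python3 -m creep '[{"gripper":87,"delta_pos":[0,0,-1],"turn":0},{"gripper":87,"delta_pos":[0,0,-1],"turn":0}]'
```

```text
time: 4.9
position: [0.4986, 0.1032, 0.0342]
tcp_rot: [0.392, 0.589, -0.392, 0.589]
contact_force: [0.4, 0.7, -1.1]
width: 0.087
time: 5.07
position: [0.4985, 0.1032, 0.0332]
tcp_rot: [0.392, 0.589, -0.392, 0.589]
contact_force: [-0.5, -0.2, -0.2]
width: 0.087
```

```bash
python3 -m creep '[{"gripper":87,"delta_pos":[0,0,-1],"turn":0},{"gripper":87,"delta_pos":[0,0,-1],"turn":0}]';python3 -m creep '[{"gripper":87,"delta_pos":[0,0,-1],"turn":0},{"gripper":87,"delta_pos":[0,0,-1],"turn":0}]'
```

```text
time: 5.23
position: [0.4986, 0.1033, 0.0322]
tcp_rot: [0.392, 0.589, -0.392, 0.589]
contact_force: [0.1, -0.7, 0.1]
width: 0.087
time: 5.4
position: [0.4987, 0.1032, 0.0313]
tcp_rot: [0.392, 0.589, -0.392, 0.589]
contact_force: [-0.1, -0.1, -0.2]
width: 0.0869
```

```bash
python3 - <<'E'
import pickle
from h import *
from rig import robot
c=robot.capture("scene"); t=robot.capture("top")
a=cv2.resize(c["color"][180:250,325:395],None,fx=7,fy=7,interpolation=cv2.INTER_CUBIC)
b=cv2.resize(t["color"][185:255,255:310],None,fx=7,fy=7,interpolation=cv2.INTER_CUBIC)[:, :310]
cv2.imwrite("pics/p5.png",np.hstack([a,b])[:,:,::-1])
E
```

```text
(no output)
```

View pics/p5.png

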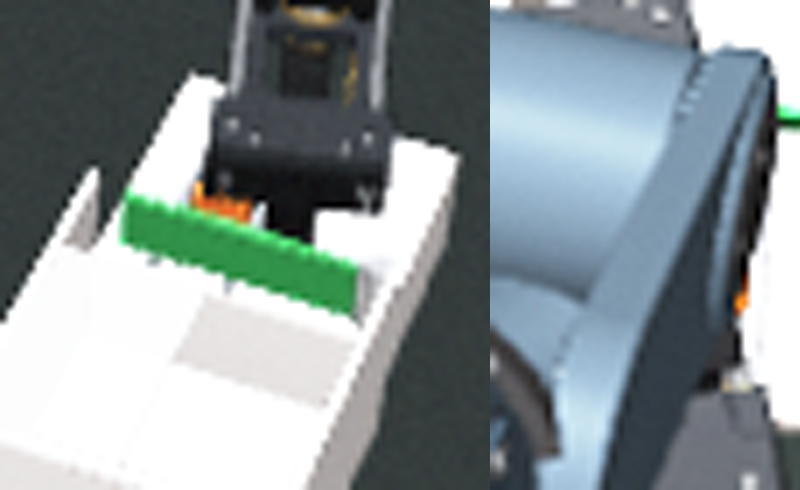

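The finger stands just in front of the closed flap, its tip hidden behind the flap top, and the battery is unmoved. I'll keep feeling down.

```bash
python3 -m creep '[{"gripper":87,"delta_pos":[0,0,-1],"turn":0},{"gripper":87,"delta_pos":[0,0,-1],"turn":0}]';python3 -m creep '[{"gripper":87,"delta_pos":[0,0,-1],"turn":0},{"gripper":87,"delta_pos":[0,0,-1],"turn":0}]'
```

```text
time: 5.67
position: [0.4986, 0.1032, 0.0312]
tcp_rot: [0.392, 0.589, -0.392, 0.589]
contact_force: [-0.5, -1.0, 7.3]
width: 0.0868
time: 5.83
position: [0.4987, 0.1033, 0.0311]
tcp_rot: [0.392, 0.589, -0.391, 0.589]
contact_force: [-4.0, -0.2, 14.2]
width: 0.0869
```

```bash
python3 -c "
from rig import robot
s=robot.state();print(s['contact_force'],s['moment'])"; python3 -m creep '[{"gripper":87,"delta_pos":[0,0,3],"turn":0},{"gripper":87,"delta_pos":[0,0,9],"turn":0},{"gripper":87,"delta_pos":[0,0,9],"turn":0}]'
```

```text
[-4.01108845 -0.1940185  14.24885553] [-0.04617714  0.40772377 -0.01198079]
time: 6.08
position: [0.4993, 0.1033, 0.0392]
tcp_rot: [0.392, 0.588, -0.391, 0.589]
contact_force: [-0.1, 0.4, -0.1]
width: 0.0868
```

```bash
python3 -m creep '[{"gripper":87,"delta_pos":[4,0.5,0],"turn":0},{"gripper":87,"delta_pos":[8,1.1,0],"turn":0},{"gripper":87,"delta_pos":[8,1.1,0],"turn":0}]';python3 -m creep '[{"gripper":87,"delta_pos":[2,0.3,0],"turn":0},{"gripper":87,"delta_pos":[4,0.6,0],"turn":0},{"gripper":87,"delta_pos":[4,0.6,0],"turn":0}]';python3 -m creep '[{"gripper":87,"delta_pos":[2,0.3,0],"turn":0},{"gripper":87,"delta_pos":[4,0.6,0],"turn":0},{"gripper":87,"delta_pos":[4,0.6,0],"turn":0}]'
```

```text
time: 6.33
position: [0.5082, 0.1044, 0.0382]
tcp_rot: [0.392, 0.588, -0.391, 0.589]
contact_force: [0.6, -0.6, -0.7]
width: 0.0872
time: 6.58
position: [0.5112, 0.105, 0.0382]
tcp_rot: [0.392, 0.589, -0.392, 0.589]
contact_force: [0.5, -0.6, -0.0]
width: 0.0868
time: 6.83
position: [0.5138, 0.1055, 0.0381]
tcp_rot: [0.391, 0.589, -0.392, 0.588]
contact_force: [-2.3, -0.8, 0.1]
width: 0.0871
```

The flap gives at a reported x of about 0.513. The push will continue along the lane direction, first opening the flap before the second finger reaches the battery.

```bash
python3 -m creep '[{"gripper":87,"delta_pos":[3,0.4,0],"turn":0},{"gripper":87,"delta_pos":[6,0.8,0],"turn":0},{"gripper":87,"delta_pos":[9,1.2,0],"turn":0},{"gripper":87,"delta_pos":[12,1.6,0],"turn":0},{"gripper":87,"delta_pos":[12,1.6,0],"turn":0}]'
python3 - <<'E'
import pickle
from h import *
from rig import robot
c=robot.capture("scene")
cv2.imwrite("pics/p6.png",cv2.resize(c["color"][180:250,325:395],None,fx=8,fy=8,interpolation=cv2.INTER_CUBIC)[:,:,::-1])
print(robot.state()["contact_force"])
E
```

```text
time: 7.25
position: [0.5265, 0.1074, 0.0382]
tcp_rot: [0.391, 0.589, -0.392, 0.589]
contact_force: [-3.6, -0.0, 0.6]
width: 0.0871
[-2.82823781  0.02694412  1.19697666]
```

View pics/p6.png

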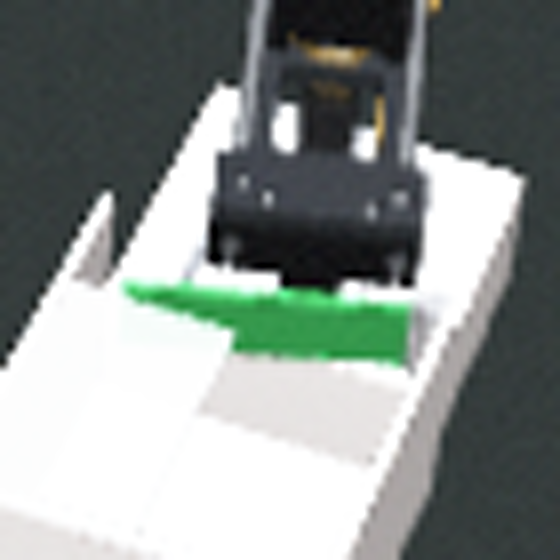

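The flap has swung in by roughly 20°, the battery is untouched and the deck is clear. I'll push on slowly, turning the hand a little to keep clear of the hood.

```bash
cat > obs.py <<'E'
from h import *
from rig import robot
c=robot.capture("scene"); hsv=cv2.cvtColor(c["color"],cv2.COLOR_RGB2HSV)
t=np.array([571,93]); y=np.radians(7.9); M=np.array([[np.cos(y),-np.sin(y)],[np.sin(y),np.cos(y)]])
for n,lo,hi,z in(("green",(55,100,60),(85,255,255),.08),("orange",(8,140,100),(28,255,255),.07)):
    m=cv2.inRange(hsv,lo,hi); m[:185]=0; m[270:]=0; m[:,:315]=0; m[:,:][:,400:]=0
    v,u=np.nonzero(m)
    if len(u): print(n,len(u),"u",u.min(),u.max(),"v",v.min(),v.max(),"caddy",np.round(M.T@(onz(c,u.mean(),v.mean(),z)[:2]*1e3-t),0))
    else: print(n,0)
s=robot.state(); j=R.from_quat(s["tcp_rot"]).apply([0,1,0]); print(s["contact_force"].round(1),s["moment"].round(2),"tcp caddy",np.round(M.T@(s["position"][:2]*1e3-t),1),"phi",round(np.degrees(np.arctan2(j[1],j[0]))-7.9,1),"t",s["time"])
import sys; cv2.imwrite(sys.argv[1],cv2.resize(c["color"][180:250,325:395],None,fx=8,fy=8,interpolation=cv2.INTER_CUBIC)[:,:,::-1])
E
R='' ; python3 -m creep '[{"gripper":87,"delta_pos":[2.9,0.7,0],"turn":0.5},{"gripper":87,"delta_pos":[5.9,1.3,0],"turn":0.9},{"gripper":87,"delta_pos":[8.8,2,0],"turn":1.4},{"gripper":87,"delta_pos":[11.8,2.7,0],"turn":1.9},{"gripper":87,"delta_pos":[14.7,3.3,0],"turn":2.3}]'
python3 -m creep '[{"gripper":87,"delta_pos":[2.9,0.7,0],"turn":0.5},{"gripper":87,"delta_pos":[5.9,1.3,0],"turn":0.9},{"gripper":87,"delta_pos":[8.8,2,0],"turn":1.4},{"gripper":87,"delta_pos":[11.8,2.7,0],"turn":1.9},{"gripper":87,"delta_pos":[14.7,3.3,0],"turn":2.3}]'; python3 obs.py pics/p7.png
```

```text
time: 7.72
position: [0.5398, 0.1104, 0.0381]
tcp_rot: [0.379, 0.598, -0.38, 0.596]
contact_force: [-5.4, -2.6, 1.1]
width: 0.0872
time: 8.13
position: [0.556, 0.1133, 0.0383]
tcp_rot: [0.367, 0.604, -0.368, 0.604]
contact_force: [-3.9, -2.5, 1.4]
width: 0.0867
green 203 u 347 375 v 222 240 caddy [51. 43.]
orange 16 u 349 375 v 185 214 caddy [-54.   2.]
[-2.5 -2.4 -0.2] [-0.42  0.46  0.02] tcp caddy [-10.8  22.1] phi 19.5 t 8.1833
```

View pics/p7.png

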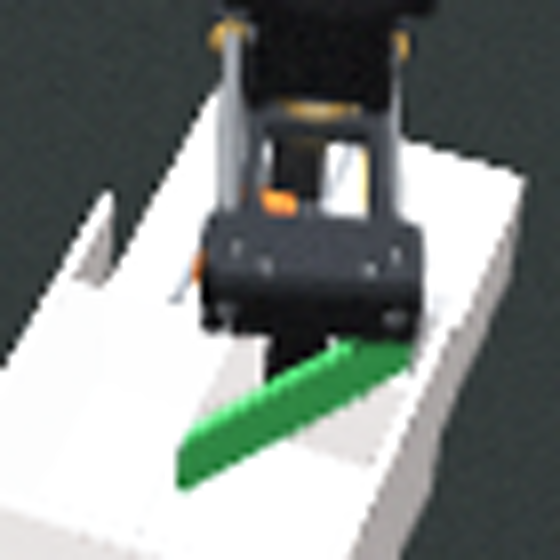

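The flap is now about 55–60° open, resting on the first finger. Orange shows through the hand at crop (280,200) and at its left edge (198,268), so the battery is upright in its lane. I'll keep pushing.

```bash
python3 -m creep '[{"gripper":87,"delta_pos":[2.9,0.7,0],"turn":0.5},{"gripper":87,"delta_pos":[5.9,1.3,0],"turn":0.9},{"gripper":87,"delta_pos":[8.8,2,0],"turn":1.4},{"gripper":87,"delta_pos":[11.8,2.7,0],"turn":1.9},{"gripper":87,"delta_pos":[14.7,3.3,0],"turn":2.3}]'; python3 -m creep '[{"gripper":87,"delta_pos":[2.5,0.35,0],"turn":0},{"gripper":87,"delta_pos":[5,0.7,0],"turn":0},{"gripper":87,"delta_pos":[7.5,1,0],"turn":0},{"gripper":87,"delta_pos":[10,1.4,0],"turn":0}]'; python3 obs.py pics/p8.png
python3 - <<'E'
from h import *
for n in("p7","p8"):
    im=cv2.imread(f"pics/{n}.png"); m=cv2.inRange(cv2.cvtColor(im,cv2.COLOR_BGR2HSV),(8,140,100),(28,255,255)); k,_,st,ce=cv2.connectedComponentsWithStats(m)
    for i in range(1,k):
        if st[i,4]>60: print(n,st[i],ce[i].round())
E
```

```text
time: 8.6
position: [0.5717, 0.1171, 0.0385]
tcp_rot: [0.355, 0.611, -0.355, 0.612]
contact_force: [-3.0, -2.4, 0.7]
width: 0.0871
time: 8.93
position: [0.5813, 0.1185, 0.0384]
tcp_rot: [0.356, 0.611, -0.355, 0.611]
contact_force: [-2.4, -2.6, 1.2]
width: 0.0868
green 119 u 354 372 v 229 246 caddy [71. 54.]
orange 19 u 346 365 v 189 218 caddy [-28.  -3.]
[-0.8 -2.7  0.2] [-0.38  0.3  -0.02] tcp caddy [14.5 23.8] phi 21.7 t 8.9833
p7 [213  27   9  18  90] [217.  35.]
p7 [262 189  34  25 686] [279. 201.]
p7 [194 259  10  21 114] [198. 269.]
p8 [315 152  12   9  72] [320. 156.]
p8 [248 238  24  28 549] [259. 251.]
p8 [171 295  17  16 210] [179. 303.]
```

```bash
python3 -m creep '[{"gripper":87,"delta_pos":[2.5,0.35,0],"turn":0},{"gripper":87,"delta_pos":[5,0.7,0],"turn":0},{"gripper":87,"delta_pos":[7.5,1,0],"turn":0},{"gripper":87,"delta_pos":[10,1.4,0],"turn":0},{"gripper":87,"delta_pos":[12.5,1.7,0],"turn":0}]';python3 -m creep '[{"gripper":87,"delta_pos":[2.5,0.35,0],"turn":0},{"gripper":87,"delta_pos":[5,0.7,0],"turn":0},{"gripper":87,"delta_pos":[7.5,1,0],"turn":0},{"gripper":87,"delta_pos":[7.5,1,0],"turn":0},{"gripper":87,"delta_pos":[7.5,1,0],"turn":0}]'; python3 obs.py pics/p9.png
```

```text
time: 9.4
position: [0.5936, 0.1203, 0.0384]
tcp_rot: [0.356, 0.611, -0.355, 0.611]
contact_force: [-2.4, -1.6, 0.3]
width: 0.087
time: 9.82
position: [0.6018, 0.1212, 0.0385]
tcp_rot: [0.356, 0.611, -0.355, 0.612]
contact_force: [0.3, -2.7, 1.0]
width: 0.0871
green 85 u 357 376 v 219 247 caddy [70. 59.]
orange 15 u 346 370 v 194 237 caddy [ 5. 10.]
[ 0.9 -1.7 -0.4] [-0.34 -0.04 -0.1 ] tcp caddy [34.3 23.6] phi 21.7 t 9.8667
```

View pics/p9.png

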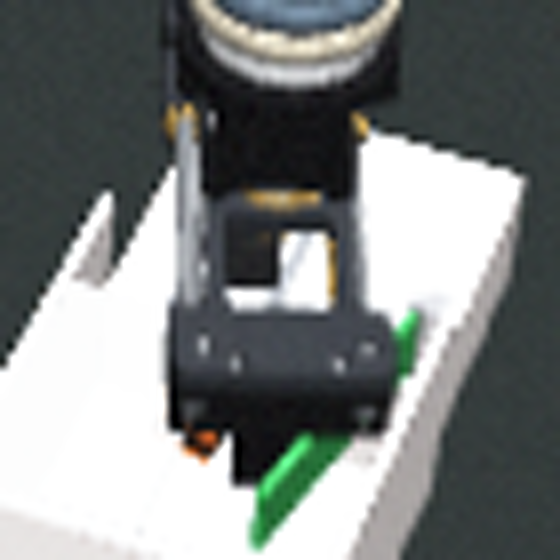

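The window between the fingers is empty of orange. A darker orange patch shows at crop (200,442), inside the bin area. I'll work out what height it is consistent with.

```bash
python3 - <<'E'
from h import *
from rig import robot
c=robot.capture("scene"); t=np.array([571,93]); y=np.radians(7.9); M=np.array([[np.cos(y),-np.sin(y)],[np.sin(y),np.cos(y)]])
for z in(.005,.013,.022,.04,.06,.077): print(z,np.round(M.T@(onz(c,350,235,z)[:2]*1e3-t)))
im=cv2.imread("pics/p9.png"); m=cv2.inRange(cv2.cvtColor(im,cv2.COLOR_BGR2HSV),(3,120,80),(28,255,255)); k,_,st,ce=cv2.connectedComponentsWithStats(m)
print([(st[i].tolist(),ce[i].round().tolist()) for i in range(1,k) if st[i,4]>60])
hs=cv2.cvtColor(c["color"],cv2.COLOR_RGB2HSV)
for v in range(230,242): print(v,[tuple(map(int,c["color"][v,u])) for u in range(346,356)])
E
```

```text
0.005 [20.  3.]
0.013 [26.  5.]
0.022 [34.  8.]
0.04 [48. 12.]
0.06 [64. 17.]
0.077 [78. 21.]
[([165, 109, 12, 28, 215], [170.0, 121.0]), ([352, 114, 16, 23, 192], [360.0, 124.0]), ([250, 191, 15, 12, 122], [257.0, 196.0]), ([290, 191, 25, 13, 251], [302.0, 196.0]), ([330, 242, 6, 53, 238], [333.0, 270.0]), ([196, 431, 23, 19, 287], [207.0, 438.0]), ([186, 445, 21, 16, 148], [196.0, 452.0])]
230 [(15, 18, 16), (35, 36, 38), (61, 64, 65), (59, 61, 66), (48, 48, 49), (19, 20, 22), (20, 18, 20), (19, 19, 22), (17, 19, 19), (15, 17, 17)]
231 [(21, 22, 21), (28, 27, 29), (79, 83, 87), (59, 63, 65), (41, 42, 42), (22, 25, 26), (19, 17, 20), (19, 19, 21), (18, 19, 20), (23, 21, 22)]
232 [(17, 18, 20), (17, 20, 22), (64, 61, 61), (33, 33, 36), (27, 26, 28), (23, 21, 23), (22, 22, 24), (18, 18, 20), (24, 22, 25), (23, 24, 25)]
233 [(64, 65, 69), (17, 16, 18), (61, 40, 31), (18, 19, 19), (21, 18, 21), (21, 25, 24), (18, 17, 20), (22, 23, 24), (19, 21, 24), (18, 22, 24)]
234 [(230, 231, 233), (199, 202, 206), (87, 59, 43), (148, 72, 34), (185, 85, 36), (179, 83, 35), (48, 36, 29), (193, 193, 19
[... 501 characters left out ...]
, (19, 19, 19)]
238 [(253, 254, 254), (255, 255, 255), (255, 255, 255), (254, 254, 254), (254, 254, 254), (255, 255, 255), (255, 255, 255), (247, 248, 249), (19, 19, 18), (20, 18, 22)]
239 [(255, 255, 255), (255, 255, 255), (255, 255, 255), (255, 255, 255), (255, 255, 255), (255, 255, 255), (255, 255, 255), (218, 220, 223), (17, 20, 21), (18, 17, 23)]
240 [(255, 255, 255), (255, 255, 255), (255, 255, 255), (255, 255, 255), (255, 255, 255), (255, 255, 255), (255, 255, 255), (239, 240, 242), (167, 171, 174), (84, 86, 90)]
241 [(255, 255, 255), (255, 255, 255), (255, 255, 255), (255, 255, 255), (255, 255, 255), (255, 255, 255), (255, 255, 255), (254, 255, 255), (254, 254, 254), (253, 254, 254)]
```

The patch fits the black-band end of the battery near the bin floor at x 20–34, not on the deck, and the push force has vanished. So the battery has dropped. I'll back the hand out along the same path so the flap follows it shut.

```bash
python3 -m creep '[{"gripper":87,"delta_pos":[-6,-0.8,0],"turn":0},{"gripper":87,"delta_pos":[-12,-1.6,0],"turn":0},{"gripper":87,"delta_pos":[-18,-2.5,0],"turn":0},{"gripper":87,"delta_pos":[-24,-3.3,0],"turn":0},{"gripper":87,"delta_pos":[-30,-4.1,0],"turn":0}]'; python3 -m creep '[{"gripper":87,"delta_pos":[-9,-2,0],"turn":-1.4},{"gripper":87,"delta_pos":[-18,-4,0],"turn":-2.8},{"gripper":87,"delta_pos":[-27,-6,0],"turn":-4.2},{"gripper":87,"delta_pos":[-36,-8,0],"turn":-5.6},{"gripper":87,"delta_pos":[-44,-9.9,0],"turn":-6.9}]'; python3 -m creep '[{"gripper":87,"delta_pos":[-7,-1,0],"turn":0},{"gripper":87,"delta_pos":[-14,-1.9,0],"turn":0},{"gripper":87,"delta_pos":[-21,-2.9,0],"turn":0},{"gripper":87,"delta_pos":[-28,-3.9,0],"turn":0},{"gripper":87,"delta_pos":[-28,-3.9,0],"turn":0}]'; python3 obs.py pics/p10.png
```

```text
time: 10.33
position: [0.57, 0.1168, 0.0385]
tcp_rot: [0.355, 0.611, -0.356, 0.611]
contact_force: [0.6, -3.4, 0.8]
width: 0.0868
time: 10.75
position: [0.5245, 0.1073, 0.0382]
tcp_rot: [0.392, 0.589, -0.393, 0.588]
contact_force: [-0.1, 0.2, 0.3]
width: 0.0869
time: 11.17
position: [0.4967, 0.1034, 0.0382]
tcp_rot: [0.391, 0.59, -0.392, 0.588]
contact_force: [-0.3, -0.1, -0.0]
width: 0.0868
green 263 u 342 375 v 207 224 caddy [ 0. 20.]
orange 28 u 348 353 v 226 237 caddy [59. 17.]
[ 0.5  0.9 -0.9] [-0.12  0.02 -0.04] tcp caddy [-70.9  20.3] phi 14.9 t 11.2167
```

```bash
python3 -m creep '[{"gripper":87,"delta_pos":[0,0,35],"turn":0},{"gripper":87,"delta_pos":[0,0,70],"turn":0},{"gripper":87,"delta_pos":[0,0,105],"turn":0},{"gripper":87,"delta_pos":[0,0,140],"turn":0},{"gripper":87,"delta_pos":[0,0,155],"turn":0}]'; python3 -m creep '[{"gripper":87,"delta_pos":[-10,38,0],"turn":0},{"gripper":87,"delta_pos":[-20,76,0],"turn":0},{"gripper":87,"delta_pos":[-30,114,0],"turn":0},{"gripper":87,"delta_pos":[-40,152,0],"turn":0},{"gripper":87,"delta_pos":[-50,190,0],"turn":0}]'; python3 -m creep '[{"gripper":87,"delta_pos":[-15,36,0],"turn":0},{"gripper":87,"delta_pos":[-30,72,0],"turn":0},{"gripper":87,"delta_pos":[-45,108,0],"turn":0},{"gripper":87,"delta_pos":[-60,144,0],"turn":0},{"gripper":87,"delta_pos":[-60,144,0],"turn":0}]'
python3 - <<'E'
from h import *
from rig import robot
t=robot.capture("top");c=robot.capture("scene")
a=cv2.resize(t["color"][130:255,220:370],None,fx=3.4,fy=3.4,interpolation=cv2.INTER_CUBIC)[:425]
b=cv2.resize(c["color"][180:265,310:365],None,fx=5,fy=5,interpolation=cv2.INTER_CUBIC)[:425]
cv2.imwrite("pics/p11.png",np.hstack([a,b])[:,:,::-1])
print(robot.state()["time"])
E
```

```text
time: 11.63
position: [0.5021, 0.1034, 0.198]
tcp_rot: [0.393, 0.586, -0.39, 0.591]
contact_force: [0.5, 0.3, 0.5]
width: 0.087
time: 12.05
position: [0.4487, 0.2952, 0.1938]
tcp_rot: [0.392, 0.588, -0.391, 0.589]
contact_force: [1.6, -1.1, -0.2]
width: 0.0872
time: 12.47
position: [0.3862, 0.4439, 0.1937]
tcp_rot: [0.391, 0.591, -0.388, 0.589]
contact_force: [-0.0, -0.7, -0.4]
width: 0.0868
12.5667
```

View pics/p11.png

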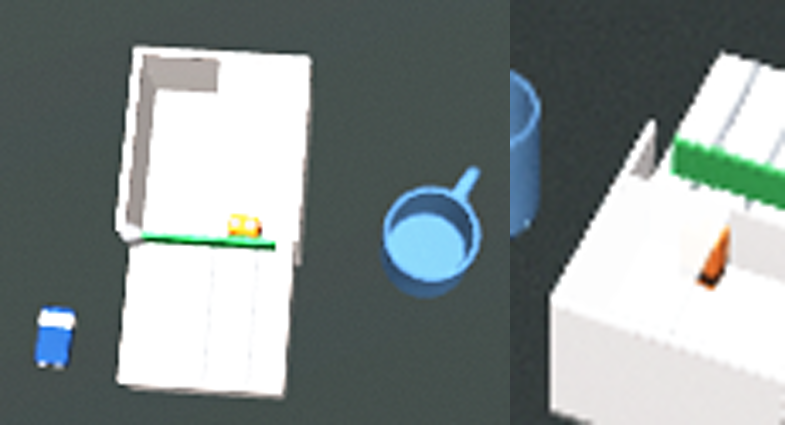

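The final views show the deck empty, the flap closed and the battery standing on end inside the bin behind the flap (top crop (245,226)). The blue cell and the mug are where they were. Handing in.

```bash
python3 -c "
from rig import robot
print(robot.hand_in())"
```

```text
the job is handed in; nothing more can be done
None
```

The orange battery is in the bin and the flap is shut; I handed the job in at about 12.6 s. One finger swung the flap in and held it while the other slid the battery along the lane until it dropped. I then backed the hand out along the same path, and the flap closed behind it.

**Final checks:** The deck is empty, and the flap lies back at the doorway plane (x about 0). The battery stands on end on the bin floor just behind it. The blue battery and mug look unmoved, and the hand is clear. I did not compare the canister, funnel, salt jar and spoon before and after, but the hand never went low near them. Forces while pushing stayed around 6 N or less.

**What disagreed:**
- **Fingertip height:** The reported TCP sat well below the real fingertips. Two camera views put the difference at about 26 mm and a light touch on the caddy at about 29 mm. That touch reached 14 N, and I took it to be the deck rather than a rail. I set the height from it.
- **Camera views:** The two cameras differed by about 5 mm sideways. I used their average for the caddy's position and felt for the flap to fix the distance ahead.
- **The drop itself:** The hand hid the battery as it fell. I judged that it had dropped from the loss of push force and an orange patch at bin-floor height. The clear view afterwards confirmed it.

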